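Open the bearing wash pot

ROBOT

A 6-joint arm with a two-finger parallel gripper is mounted at the origin on a cart in front of the work surface, level with it; the furniture and walls round the work are solid. World frame = base frame: x ahead of the robot, y to its left, z up, the work surface at z = 0. Lengths are in mm, angles in rad, forces in N, time in s.
With the tool pointing down it reaches from about 350 to 875 mm from the base axis. Payload 4.2 kg.
Tool frame: the origin (TCP) lies at the very end of the fingers, on their centre line; the grasp point (between the pads) lies 19 mm behind it; z points along the fingers, y is the line along which they close (so a half turn about z gives the same grasp; the last joint's range is limited). The gripper opens to 85 mm and grips with 20 to 120 N. Pads are 22 mm wide; open, the fingers measure 114 mm over their backs; the gripper's body (76 mm by 85 mm) begins 54 mm behind the grasp point. The pads swing forward as they close: fully open they stand 13 mm farther back than shut.
Start: joints at [1.52, 0.385, 0.008, 0, -1.194, -0.259], TCP at [190.51, 595.235, 231.312] pointing down, gripper open.
Joint ranges: [-3.14, 3.14], [-1.21, 2.06], [-1.07, 1.41], [-3.16, 2.05], [-2.99, -0.16], [-3.1, 3.1]. Speed limits (rad/s): [2.79, 2.79, 3.14, 3.14, 3.14, 3.14].

INTERFACE

Orientations are given as a unit quaternion [x, y, z, w].
In Python, from bench import read_state, get_image, camera_model, job_done gives the robot as it stands.
- The arm moves only by the shell command python3 -m handwheel 'ROWS'. ROWS is JSON, a list of rows, each a list of 7 numbers: the shift along the tool's x, y, z in m, then the turn, a rotation vector about the tool's x, y, z in rad, then the gripper's target within -1 to 1 (fully open at 1, half-way at 0, shut at -1). In form: [[dx, dy, dz, wx, wy, wz, jaw], ...]. A call has 1 to 10 rows; each row is the pose to reach, as a shift and turn from the pose commanded when the call began, along the tool's axes at that moment; what a row does not reach only later rows make up. A row lasts 1/8 s, in which the tool goes at most 62.5 mm and 10.7 degrees, less where a joint would pass 70% of its speed; a pose out of reach is approached as far as the arm can. A call with a gripper value outside its range is refused whole. The fingers move at their own pace and stop on an object; the grip force is fixed at half the most. Time passes only in rows, so rows that repeat a pose let the fingers close. It gives the time, the measured TCP pose, the force, the opening and the grip force at its end, in the units of the state.
- read_state(): the state, without advancing time (a new reading comes with each control period).
- get_image(name): name is "scene" or "top" or "wrist"; returns (picture, depth): 384x512x3 uint8, blue, green, red; 384x512 float32, mm along the optical axis (not along the pixel's ray), 0 where there is no reading.
- camera_model(name): a dict with "K" (3x3 intrinsics, pixels), "rvec" (rotation vector, rad) and "tvec" (3), from world to camera coordinates, as OpenCV has them; the wrist camera has in their place "hand_eye" (4x4, takes a point from camera to tool coordinates, whose origin is the TCP and whose axes are the flange's). Camera axes: x right, y down, z forward; pixel columns grow to the right and rows downward; lengths in mm; the calibration is good to about 2 mm. A picture is of the moment at which its call begins: read the wrist's pose just before it. camera_model takes no time and is no camera call.
- job_done(): hands the job in; it is judged then, once.
The state is a dict: "clock": time; "joints": joint angles; "joint_vel": joint speeds; "joint_efforts": joint torques, N m; "position": TCP position; "ee_rot": TCP orientation; "contact_force": force on the tool from outside, world axes, zero at the start; "wrist_torque": the same for the moment, N m; "gripper_width": finger opening in mm; "grasp_force": force on a finger pad.
Only numpy, scipy, OpenCV 4.12 (cv2) and the standard library are available. Lean on these libraries where they do the work, as an engineer would, in place of code of your own. Each camera call takes 0.05 s, during which the arm holds its last target. There are 200 camera calls.

TASK

The bearing in the blue wash pot is next for the tester: lift the lid off the blue pot and set it down gently, flat and knob up, on the square cork mat, and let go of it. Leave the blue pot standing where it is, and leave the yellow pot shut.

Things in the scene. Friction and masses are not known exactly. Their poses are not given: they have to be found in the camera images.
- wash_lid: Loose round lid of the blue pot, 160 g, no catch: a blue disc 106 mm across with an upright black knob, 24 mm across, on top, to lift it by. Origin: centre of the flat underside of its 88 mm plug, on which it stands when set down; z up. Heights above the origin: disc 7 to 11 mm (13.5 at the middle), thin neck to 18 mm, black cylindrical knob 18 to 48 mm.
- wash_pot: Round blue pot under that lid, 104 mm across, 78 mm high, wall 3 mm, 0.8 kg, loose on the table; a ball bearing lies in it. Origin: centre of its underside; z up. With the lid on, the lid's origin is 71 mm and the knob's top 119 mm above it.
- cork_mat: Square brown cork mat, 160 x 160 x 6 mm, fixed flat on the table to the robot's right. Origin: centre of its underside; x, y along its edges. The tall bearing tester stands in mid-table between about y = 0.02 and -0.22 m, its foot and spindle reaching forward to about x = 0.53 m: pass in front of it, with the lid and without (at x = 0.40 m the way is free).
- oil_lid: Lid of the other pot, to be left alone: lid and pot the same in all sizes, but yellow. Origin as for the blue lid; its knob's top is 119 mm above the table. Of the two pots one stands ahead to the left, one ahead slightly to the right, either way round.

How it is judged (in metres and radians):
On the way, in this order (a step that is already met when the one before it is completed fails the run):
1. the blue lid is lifted clear of its pot, at least 25 mm above where it rested (z of wash_lid in the frame of wash_pot above 0.096 m), for 0.1 s.
2. the blue lid, still held, is lowered over the cork mat until its underside is less than 15 mm above the cork (z of wash_lid in the frame of cork_mat below 0.021 m and x of wash_lid in the frame of cork_mat between -0.05 and 0.05 m and y of wash_lid in the frame of cork_mat between -0.05 and 0.05 m and contact force between wash_lid and the fingers above 1 N), for 0.05 s.
At the end, for the whole second after the job is handed in: The blue lid lies still on the cork mat, knob up and flat (within 10 degrees), its centre within 40 mm of the mat's centre along each edge of the mat; the blue pot stands upright within 30 mm of where it stood; the yellow lid is within 30 mm of where it was, on its pot (x of wash_lid in the frame of cork_mat between -0.04 and 0.04 m and y of wash_lid in the frame of cork_mat between -0.04 and 0.04 m and z of wash_lid in the frame of cork_mat between 0.002 and 0.01 m and angle between each of wash_lid, wash_pot's own z axis and vertical below 0.18 rad and linear speed of wash_lid below 0.02 m/s and distance of each of wash_pot, oil_lid from where it was at the start of the episode below 0.03 m); the robot touches nothing.
It fails at once if the yellow lid is moved more than 30 mm (distance of oil_lid from where it was at the start of the episode above 0.03 m).
It fails at once if the blue pot is tipped by more than 20 degrees (angle between wash_pot's own z axis and vertical above 0.35 rad).
It also fails if it takes over 38 s, if anything falls off the work surface, if the arm or the gripper's body presses on something with over 40 N, if the wrist force passes 120 N, or if a joint passes its speed limit or range.

## Working session

There is one attempt and no reset: what is moved stays moved. The work goes in short steps, Python scripts to look and compute and a shell command to move; the robot and the scene stay as the last step left them, time stands still between calls to the robot, and variables do not carry over. Pictures are saved under pics/ and viewed, at most 10 in all, crops included, and the job is handed in when it is done.

```bash
mkdir -p pics && cat > h.py <<'E'
import numpy as np, cv2
from scipy.spatial.transform import Rotation as R
from bench import *
def w(cam,u,v,d,m=None):
    m=m or camera_model(cam); K=np.array(m["K"]); p=np.linalg.inv(K)@[u,v,1]*d
    return R.from_rotvec(np.ravel(m["rvec"])).inv().apply(p-np.ravel(m["tvec"]))
def cloud(cam,dep):
    m=camera_model(cam); K=np.array(m["K"]); v,u=np.mgrid[:384,:512]
    p=np.stack([u,v,np.ones_like(u)],-1).reshape(-1,3)@np.linalg.inv(K).T*dep.reshape(-1,1)
    return R.from_rotvec(np.ravel(m["rvec"])).inv().apply(p-np.ravel(m["tvec"])).reshape(384,512,3)
E
python3 - <<'E'
from h import *
s=read_state();print(s)
a,da=get_image("top");b,db=get_image("scene")
np.savez("im.npz",a=a,da=da,b=b,db=db)
cv2.imwrite("pics/t.png",np.hstack([cv2.resize(a,(400,300)),cv2.resize(b,(400,300))]))
cv2.imwrite("pics/top.png",a)
T=R.from_quat(s["ee_rot"]).as_matrix();print(T.round(3))
E
```

```text
{'clock': 0.0, 'joints': array([ 1.51958334e+00,  3.85551138e-01,  6.63124020e-03, -5.21616866e-04,
       -1.19399586e+00, -2.58592229e-01]), 'joint_vel': array([0.00092935, 0.0014126 , 0.00039627, 0.0002613 , 0.00035378,
       0.00063762]), 'joint_efforts': array([ 8.22813399e-04, -3.92288840e+01,  1.88407338e+01,  4.18618083e+00,
       -4.55533256e-03,  7.04257474e-06]), 'position': array([190.34796089, 594.69527703, 230.22361613]), 'ee_rot': array([ 9.88011128e-01, -1.54378850e-01, -1.31423578e-04,  1.07911188e-03]), 'contact_force': array([ 0.29343593, -0.11358914,  0.2767658 ]), 'wrist_torque': array([-0.0034253 , -0.02673075,  0.03310275]), 'grasp_force': 0.0, 'gripper_width': 85.48644783741219}
[[ 0.952 -0.305 -0.001]
 [-0.305 -0.952 -0.002]
 [ 0.     0.002 -1.   ]]
```

View pics/top.png

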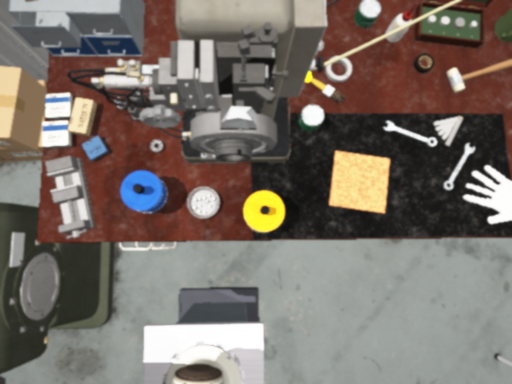

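View pics/t.png

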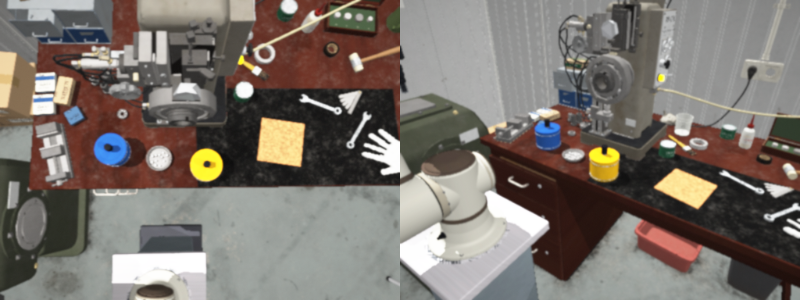

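The top view shows the blue pot at (144,191), the yellow one at (264,211) and the mat at (360,182). The tester is above and between them, and the arm is outside the picture to the left.

```bash
python3 - <<'E'
from h import *
z=np.load("im.npz")
for cam,i,d in (("top","a","da"),("scene","b","db")):
    im=z[i];P=cloud(cam,z[d]);ok=z[d]>0
    hsv=cv2.cvtColor(im,cv2.COLOR_BGR2HSV);H,S,V=cv2.split(hsv)
    X,Y,Z=np.moveaxis(P,-1,0)
    box=ok&(X>300)&(X<700)&(Y>-500)&(Y<350)
    blue=box&(H>100)&(H<125)&(S>150)&(Z>60)&(Z<100)
    yel=box&(H>22)&(H<33)&(S>150)&(Z>60)&(Z<100)
    mat=box&(H>8)&(H<24)&(S>70)&(V>150)&(Z>-8)&(Z<20)&(Y<-100)
    for n,m in (("blue",blue),("yel",yel)):
        top=m&(Z>np.percentile(Z[m],50)-3)
        c=P[top]; print(cam,n,m.sum(),"med z",np.median(c[:,2]).round(1),"bbox",c.min(0).round(),c.max(0).round())
        c0=(c.min(0)+c.max(0))/2
        k=box&(V<70)&(Z>95)&(Z<130)&(np.hypot(X-c0[0],Y-c0[1])<45)
        if k.sum(): print("  knob",k.sum(),P[k].min(0).round(),P[k].max(0).round(),np.median(P[k],0).round(1))
    m=cv2.morphologyEx(mat.astype(np.uint8),cv2.MORPH_OPEN,np.ones((3,3)))>0
    r=cv2.minAreaRect(P[m][:,:2].astype(np.float32)); print(cam,"mat",m.sum(),r,np.median(P[m][:,2]))
E
```

```text
top blue 1212 med z 83.0 bbox [452. 104.  80.] [555. 209.  99.]
  knob 52 [494. 145. 101.] [512. 162. 123.] [502.6 152.1 117.9]
top yel 1174 med z 82.6 bbox [ 398. -215.   79.] [ 500. -110.   89.]
  knob 30 [ 441. -168.  116.] [ 454. -155.  122.] [ 446.3 -162.2  118.8]
top mat 2633 ((539.83154296875, -436.45306396484375), (150.01364135742188, 165.17095947265625), 81.01026916503906) 5.094975583406083
scene blue 394 med z 82.4 bbox [452. 103.  79.] [559. 208.  97.]
  knob 42 [494. 144.  96.] [511. 160. 119.] [499.9 149.6 111. ]
scene yel 546 med z 82.7 bbox [ 395. -216.   80.] [ 503. -111.   98.]
  knob 65 [ 436. -174.   97.] [ 461. -152.  120.] [ 441.5 -166.2  115.2]
scene mat 1779 ((519.2774047851562, -313.5264587402344), (200.10935974121094, 391.6453552246094), 8.977521896362305) 5.742002027855265
```

```bash
python3 -m handwheel '[[0.05,0.037,0,0,0,0,1],[0.1,0.075,0,0,0,0,1],[0.15,0.112,0,0,0,0,1],[0.2,0.15,0,0,0,0,1],[0.25,0.187,0,0,0,0,1],[0.3,0.224,0,0,0,0,1],[0.35,0.262,0,0,0,0,1],[0.395,0.295,0.01,0,0,0,1],[0.42,0.314,0.02,0,0,0,1],[0.432,0.323,0.03,0,0,0,1]]' && python3 - <<'E'
from h import *
s=read_state();a,d=get_image("wrist");np.savez("w.npz",a=a,d=d,p=s["position"],q=s["ee_rot"])
print(s["position"],s["joints"]);T=R.from_quat(s["ee_rot"]).as_matrix();print(T.round(3))
cv2.imwrite("pics/w.png",a)
m=camera_model("wrist");K=np.array(m["K"]);HE=np.array(m["hand_eye"]);print(HE.round(3).tolist())
v,u=np.mgrid[:384,:512]
p=np.stack([u,v,np.ones_like(u)],-1).reshape(-1,3)@np.linalg.inv(K).T*d.reshape(-1,1)
p=(p@HE[:3,:3].T+HE[:3,3])@T.T+s["position"];P=p.reshape(384,512,3)
H,S,V=cv2.split(cv2.cvtColor(a,cv2.COLOR_BGR2HSV))
r=np.hypot(P[...,0]-503,P[...,1]-155);g=(d>0)&(r<75)
b=g&(H>100)&(H<125)&(S>150)&(abs(P[...,2]-82)<8)
c=P[b];print("disc",len(c),c.min(0).round(1),c.max(0).round(1))
k=g&(V<90)&(P[...,2]>113)&(P[...,2]<125)&(r<30)
c=P[k];print("knobtop",len(c),c.min(0).round(1),c.max(0).round(1),c.mean(0).round(1))
E
```

```text
clock: 1.35
position: [503.9, 154.3, 200.5]
ee_rot: [0.988, -0.155, -0.0, 0.0]
contact_force: [0.0, 0.4, 0.1]
gripper_width: 85.2
grasp_force: 0.0
[503.92589528 154.33345548 200.47437216] [ 6.05129766e-01  2.44896784e-01 -2.77437757e-01 -2.34269350e-04
 -1.04934281e+00  6.53700723e-01]
[[ 0.952 -0.307 -0.001]
 [-0.307 -0.952 -0.   ]
 [-0.001  0.001 -1.   ]]
[[0.001, -0.946, -0.323, 83.724], [1.0, 0.0, 0.001, -0.054], [-0.0, -0.323, 0.946, -141.837], [0.0, 0.0, 0.0, 1.0]]
disc 10644 [454.5 104.2  78.5] [559.4 209.2  90. ]
knobtop 726 [496.7 145.2 113. ] [518.7 167.9 120.1] [508.2 156.2 118. ]
```

View pics/w.png

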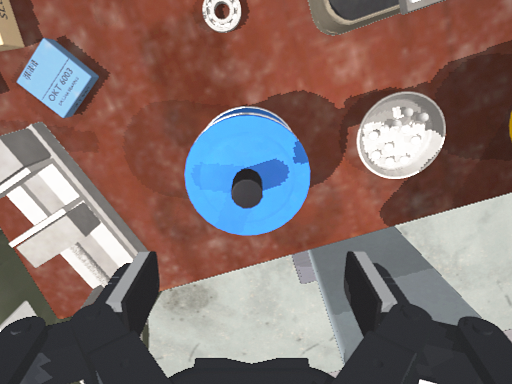

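The wrist view has the knob at (247,187), centred on the blue disc, with nothing in the way of the fingers. The measured knob centre is (507.5, 156.5) with its top at 119, which matches the sizes given. I'll go down onto it.

```bash
python3 -m handwheel '[[0.003,-0.003,0.03,0,0,0,1],[0.003,-0.003,0.06,0,0,0,1],[0.003,-0.003,0.085,0,0,0,1],[0.003,-0.003,0.1,0,0,0,1],[0.003,-0.003,0.11,0,0,0,1],[0.003,-0.003,0.11,0,0,0,-1],[0.003,-0.003,0.11,0,0,0,-1],[0.003,-0.003,0.11,0,0,0,-1],[0.003,-0.003,0.11,0,0,0,-1],[0.003,-0.003,0.11,0,0,0,-1]]'
```

```text
clock: 2.65
position: [507.8, 158.1, 92.2]
ee_rot: [0.988, -0.154, 0.001, -0.0]
contact_force: [-0.6, 0.7, 5.0]
gripper_width: 22.3
grasp_force: 58.8
```

```bash
python3 -m handwheel '[[0,0,-0.005,0,0,0,-1],[0,0,-0.01,0,0,0,-1],[0,0,-0.015,0,0,0,-1],[0,0,-0.025,0,0,0,-1],[0,0,-0.04,0,0,0,-1],[0,0,-0.06,0,0,0,-1],[0,0,-0.08,0,0,0,-1],[0,0,-0.1,0,0,0,-1],[0,0,-0.115,0,0,0,-1],[0,0,-0.12,0,0,0,-1]]' && python3 - <<'E'
from h import *
s=read_state();T=R.from_quat(s["ee_rot"]).as_matrix();print(s["joints"].round(2))
a,d=get_image("scene");b,_=get_image("wrist")
cv2.imwrite("pics/l.png",np.hstack([cv2.resize(a[100:260,100:330],(430,300)),cv2.resize(b,(370,300))]))
p=s["position"]
for q in ((400,90),(400,-290),(540,-436)):
    print(q,(T.T@(np.array([*q,p[2]])-p)).round(1))
E
```

```text
clock: 3.9
position: [507.6, 158.1, 212.7]
ee_rot: [0.988, -0.154, 0.001, -0.001]
contact_force: [0.4, 0.3, -2.3]
gripper_width: 22.1
grasp_force: 58.8
[ 0.61  0.24 -0.25  0.   -1.08  0.65]
(400, 90) [-81.7  97.7  -0.3]
(400, -290) [ 34.1 459.6  -0.8]
(540, -436) [212.  556.   -0.7]
```

View pics/l.png

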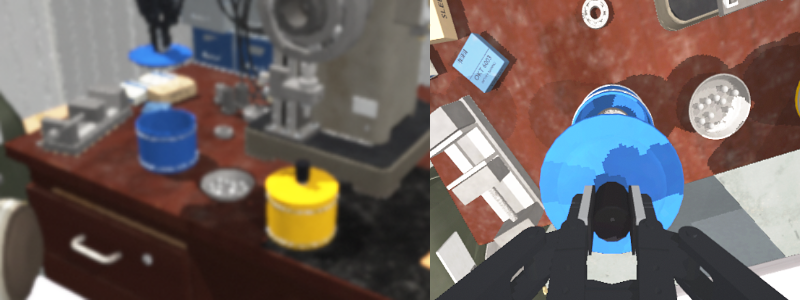

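The lid hangs level in the gripper and the blue pot stays in place. Next I carry it round in front of the tester.

```bash
python3 -m handwheel '[[-0.015,0.018,0,0,0,0,-1],[-0.045,0.054,0,0,0,0,-1],[-0.072,0.086,0,0,0,0,-1],[-0.080,0.11,0,0,0,0,-1],[-0.07,0.14,0,0,0,0,-1],[-0.058,0.175,0,0,0,0,-1],[-0.045,0.215,0,0,0,0,-1],[-0.032,0.255,0,0,0,0,-1],[-0.019,0.295,0,0,0,0,-1],[-0.007,0.335,0,0,0,0,-1]]' && python3 - <<'E'
from h import *
s=read_state();T=R.from_quat(s["ee_rot"]).as_matrix();print(s["joints"].round(2));p=s["position"]
for q in ((400,-290),(540,-436)):
    print(q,(T.T@(np.array([*q,p[2]])-p)).round(1))
E
```

```text
clock: 5.25
position: [397.8, -160.4, 210.6]
ee_rot: [0.988, -0.154, -0.001, 0.0]
contact_force: [0.5, 0.4, -1.6]
gripper_width: 22.1
grasp_force: 58.9
[-0.    0.06 -0.47 -0.   -1.03  1.26]
(400, -290) [ 41.6 122.8  -0. ]
(540, -436) [219.4 219.2  -0.3]
```

```bash
python3 -m handwheel '[[0.02,0.04,0,0,0,0,-1],[0.042,0.085,0,0,0,0,-1],[0.06,0.115,0,0,0,0,-1],[0.09,0.14,0,0,0,0,-1],[0.125,0.165,0,0,0,0,-1],[0.16,0.185,0,0,0,0,-1],[0.19,0.203,0.02,0,0,0,-1],[0.21,0.214,0.05,0,0,0,-1],[0.219,0.219,0.08,0,0,0,-1],[0.219,0.219,0.1,0,0,0,-1]]' && python3 - <<'E'
from h import *
s=read_state();print(s["joints"].round(2),s["position"])
z=np.load("im.npz");m=camera_model("top")
c=[w("top",u,v,z["da"][182,360],m).round() for u,v in ((334,151),(390,157),(387,213),(330,207))];print(c,np.mean(c,0))
a,d=get_image("scene");b,_=get_image("wrist")
cv2.imwrite("pics/m.png",np.hstack([cv2.resize(a[130:330,260:512],(430,300)),cv2.resize(b,(370,300))]))
E
```

```text
clock: 6.5
position: [539.4, -434.2, 107.3]
ee_rot: [0.988, -0.155, -0.002, -0.001]
contact_force: [-0.4, 0.5, -1.5]
gripper_width: 22.3
grasp_force: 59.0
[-0.45  0.6   0.04 -0.   -1.02  1.71] [ 539.35446095 -434.23190317  107.26004255]
[array([ 625., -371.,   11.]), array([ 606., -532.,   15.]), array([ 446., -522.,   -7.]), array([ 465., -358.,  -11.])] [ 535.5  -445.75    2.  ]
```

View pics/m.png

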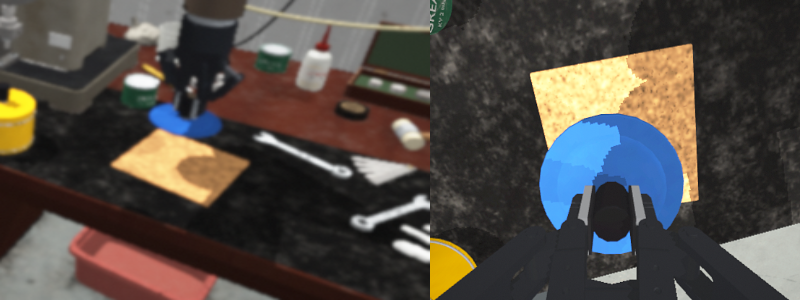

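The lid hangs over the mat. In the wrist picture its far corners are at about (138,93) and (362,56), and a near-right point on its edge is at (371,256). I'll work out the mat's centre from those.

```bash
python3 - <<'E'
from h import *
s=read_state();T=R.from_quat(s["ee_rot"]).as_matrix();m=camera_model("wrist");K=np.array(m["K"]);HE=np.array(m["hand_eye"])
o=T@HE[:3,3]+s["position"];c=[]
for u,v in ((138,93),(362,56),(371,256)):
    r=T@HE[:3,:3]@np.linalg.inv(K)@[u,v,1];c.append((o+r*(6-o[2])/r[2])[:2])
c=np.array(c);e=c[1]-c[0];L=np.linalg.norm(e);n=np.array([e[1],-e[0]])/L
n*=np.sign(-n[0]);ctr=c[:2].mean(0)+80*n;print(c.round(),L,ctr.round(1),(T.T@np.r_[ctr-s["position"][:2],0]).round(1))
E
```

```text
[[ 631. -378.]
 [ 606. -535.]
 [ 449. -511.]] 158.6363241109514 [ 539.3 -444. ] [ 4.6 10.  -0.1]
```

```bash
python3 -m handwheel '[[0.004,0.007,0.015,0,0,0,-1],[0.005,0.009,0.035,0,0,0,-1],[0.005,0.009,0.052,0,0,0,-1],[0.005,0.009,0.062,0,0,0,-1],[0.005,0.009,0.068,0,0,0,-1],[0.005,0.009,0.072,0,0,0,-1],[0.005,0.009,0.075,0,0,0,-1],[0.005,0.009,0.077,0,0,0,-1],[0.005,0.009,0.078,0,0,0,-1],[0.005,0.009,0.079,0,0,0,-1]]'
```

```text
clock: 7.85
position: [542.4, -444.6, 32.5]
ee_rot: [0.988, -0.154, 0.0, 0.0]
contact_force: [0.3, 1.1, -1.4]
gripper_width: 22.5
grasp_force: 59.0
```

```bash
python3 -m handwheel '[[0,0,0.001,0,0,0,-1],[0,0,0.002,0,0,0,-1],[0,0,0.003,0,0,0,-1],[0,0,0.003,0,0,0,-1],[0,0,0.003,0,0,0,-1]]'; python3 -m handwheel '[[0,0,0.0005,0,0,0,-1],[0,0,0.001,0,0,0,-1],[0,0,0.001,0,0,0,-1]]'
```

```text
clock: 8.48
position: [542.3, -444.5, 29.3]
ee_rot: [0.988, -0.154, 0.0, 0.0]
contact_force: [-0.0, 0.0, -1.2]
gripper_width: 22.0
grasp_force: 59.0
clock: 8.85
position: [542.2, -444.5, 28.3]
ee_rot: [0.988, -0.154, -0.0, -0.0]
contact_force: [-0.5, -0.6, -1.1]
gripper_width: 22.1
grasp_force: 59.0
```

```bash
python3 -m handwheel '[[0,0,0.0005,0,0,0,-1],[0,0,0.001,0,0,0,-1],[0,0,0.001,0,0,0,-1]]'; python3 -m handwheel '[[0,0,0.0005,0,0,0,-1],[0,0,0.001,0,0,0,-1],[0,0,0.001,0,0,0,-1]]'
```

```text
clock: 9.22
position: [542.3, -444.5, 27.4]
ee_rot: [0.988, -0.154, 0.0, 0.0]
contact_force: [0.6, -0.1, -0.1]
gripper_width: 22.5
grasp_force: 59.0
clock: 9.6
position: [542.3, -444.6, 27.3]
ee_rot: [0.988, -0.154, 0.0, 0.0]
contact_force: [-2.7, 2.3, 5.4]
gripper_width: 22.4
grasp_force: 59.4
```

The lid touched the cork at TCP z ≈ 27.3, as predicted (27.2). I'll open the gripper and rise straight up.

```bash
python3 -m handwheel '[[0,0,-0.0005,0,0,0,-0.2],[0,0,-0.0005,0,0,0,0.3],[0,0,-0.0005,0,0,0,1],[0,0,-0.0005,0,0,0,1],[0,0,-0.0005,0,0,0,1],[0,0,-0.0005,0,0,0,1]]' && python3 -m handwheel '[[0,0,-0.01,0,0,0,1],[0,0,-0.03,0,0,0,1],[0,0,-0.06,0,0,0,1],[0,0,-0.09,0,0,0,1],[0,0,-0.12,0,0,0,1],[0,0,-0.15,0,0,0,1],[0,0,-0.165,0,0,0,1],[0,0,-0.17,0,0,0,1],[0,0,-0.17,0,0,0,1]]' && python3 - <<'E'
from h import *
a,d=get_image("scene");b,_=get_image("wrist");print(read_state()["joint_vel"].round(3))
cv2.imwrite("pics/e.png",np.hstack([cv2.resize(a[110:330,150:470],(430,300)),cv2.resize(b,(370,300))]))
E
```

```text
clock: 10.35
position: [542.3, -444.5, 26.8]
ee_rot: [0.988, -0.154, 0.0, 0.0]
contact_force: [-0.6, -0.6, -0.2]
gripper_width: 85.4
grasp_force: 0.0
clock: 11.48
position: [542.0, -444.2, 196.3]
ee_rot: [0.988, -0.154, -0.0, -0.0]
contact_force: [-0.4, -0.6, -0.4]
gripper_width: 85.2
grasp_force: 0.0
[ 0.     0.003 -0.     0.002 -0.002  0.001]
```

View pics/e.png

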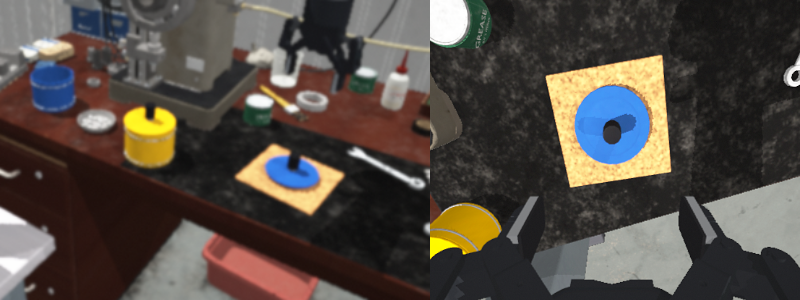

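The lid lies flat and centred on the mat, knob up, at (612,125) in the wrist view. Both pots are where they stood, the yellow one still shut, and the gripper is clear.

```bash
python3 -c "from bench import *; print(job_done())"
```

```text
the job is handed in; nothing more can be done
None
```

The blue lid is flat and knob up near the centre of the cork mat, released; both pots stand where they were, the yellow one still shut, and the job was handed in at about 11.6 s (no verdict was returned).

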